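# Lay out the medium sole forms for tracing

### The job

Lay the three medium-sized wooden sole forms on the three black rubber blanks, one flat in the middle of each blank and lengthways along it (either way round), ready for tracing. One of them is in the middle of the stack: take the small form off to get at it, and finish with that small form lying flat, centred and lengthways, back on the large form it was stacked over. Leave that large form and the other loose large and small forms where they lie.

Things in the scene. Friction and masses are not known exactly. Their poses are not given: they have to be found in the camera images.
- large_base: Loose large wooden sole form, the bottom of the only stack. 190 mm long, 72 mm at the toe, 60 at the heel, waist 52 mm, 0.13 to 0.25 kg. 24 mm thick flat wood, pale face, darker edge; round toe (own +x end, wider), round heel. Origin: middle of length and width, on the underside; z up. The bench between pieces is bare (z = 0), with always a free place to lay a small form.
- medium_stacked: Loose medium wooden sole form, the middle of the stack. 150 mm long, 60 mm at the toe, 48 at the heel, waist 42 mm, 0.08 to 0.16 kg. 24 mm thick flat wood, pale face, darker edge; round toe (own +x end, wider), round heel. Origin: middle of length and width, on the underside; z up. Waist sides parallel 15 mm either side of the origin: grip there, across.
- small_top: Loose small wooden sole form, on top of the stack. 112 mm long, 47 mm at the toe, 38 at the heel, waist 34 mm, 0.04 to 0.09 kg. 24 mm thick flat wood, pale face, darker edge; round toe (own +x end, wider), round heel. Origin: middle of length and width, on the underside; z up. Waist sides parallel 15 mm either side of the origin: grip there, across.
- medium_a: Loose medium wooden sole form lying alone on the bench. 150 mm long, 60 mm at the toe, 48 at the heel, waist 42 mm, 0.08 to 0.16 kg. 24 mm thick flat wood, pale face, darker edge; round toe (own +x end, wider), round heel. Origin: middle of length and width, on the underside; z up. Waist sides parallel 15 mm either side of the origin: grip there, across.
- medium_b: Another loose medium wooden sole form lying alone on the bench. 150 mm long, 60 mm at the toe, 48 at the heel, waist 42 mm, 0.08 to 0.16 kg. 24 mm thick flat wood, pale face, darker edge; round toe (own +x end, wider), round heel. Origin: middle of length and width, on the underside; z up. Waist sides parallel 15 mm either side of the origin: grip there, across.
- small_spare: Small wooden sole form lying alone on the bench, not part of the job. 112 mm long, 47 mm at the toe, 38 at the heel, waist 34 mm, 0.04 to 0.09 kg. 24 mm thick flat wood, pale face, darker edge; round toe (own +x end, wider), round heel. Origin: middle of length and width, on the underside; z up. 
- large_spare: Large wooden sole form lying alone on the bench, not part of the job. 190 mm long, 72 mm at the toe, 60 at the heel, waist 52 mm, 0.13 to 0.25 kg. 24 mm thick flat wood, pale face, darker edge; round toe (own +x end, wider), round heel. Origin: middle of length and width, on the underside; z up. 
- blank_1: Fixed rectangular black rubber blank cut from tyre tread, 180 x 84 mm, 10 mm thick, lying flat and empty on the bench. Origin: centre of its underside (top face 10 mm above it); x along its length, z up.
- blank_2: Fixed rectangular black rubber blank cut from tyre tread, 180 x 84 mm, 10 mm thick, lying flat and empty on the bench. Origin: centre of its underside (top face 10 mm above it); x along its length, z up.
- blank_3: Fixed rectangular black rubber blank cut from tyre tread, 180 x 84 mm, 10 mm thick, lying flat and empty on the bench. Origin: centre of its underside (top face 10 mm above it); x along its length, z up.
Not all that is in view belongs to the job. Leave any grey look-alike of the small_top alone.

How it is judged (in metres and radians):
At the end, for the whole second after the job is handed in: A medium form flat on each blank (centres within 15 mm, lengths parallel within 0.2 rad, either way round); the stack's small form likewise directly on the stack's large form (15 mm, 0.2 rad); both large forms and the spare small within 30 mm of their starts; all released and at rest (((horizontal distance between medium_stacked and blank_1 below 0.015 m and angle between the x axis of medium_stacked and the x axis of blank_1, either way round below 0.2 rad and angle between medium_stacked's own z axis and vertical below 0.1 rad and z of medium_stacked in the frame of blank_1 between 0.006 and 0.014 m) or (horizontal distance between medium_a and blank_1 below 0.015 m and angle between the x axis of medium_a and the x axis of blank_1, either way round below 0.2 rad and angle between medium_a's own z axis and vertical below 0.1 rad and z of medium_a in the frame of blank_1 between 0.006 and 0.014 m) or (horizontal distance between medium_b and blank_1 below 0.015 m and angle between the x axis of medium_b and the x axis of blank_1, either way round below 0.2 rad and angle between medium_b's own z axis and vertical below 0.1 rad and z of medium_b in the frame of blank_1 between 0.006 and 0.014 m)) and ((horizontal distance between medium_stacked and blank_2 below 0.015 m and angle between the x axis of medium_stacked and the x axis of blank_2, either way round below 0.2 rad and angle between medium_stacked's own z axis and vertical below 0.1 rad and z of medium_stacked in the frame of blank_2 between 0.006 and 0.014 m) or (horizontal distance between medium_a and blank_2 below 0.015 m and angle between the x axis of medium_a and the x axis of blank_2, either way round below 0.2 rad and angle between medium_a's own z axis and vertical below 0.1 rad and z of medium_a in the frame of blank_2 between 0.006 and 0.014 m) or (horizontal distance between medium_b and blank_2 below 0.015 m and angle between the x axis of medium_b and the x axis of blank_2, either way round below 0.2 rad and angle between medium_b's own z axis and vertical below 0.1 rad and z of medium_b in the frame of blank_2 between 0.006 and 0.014 m)) and ((horizontal distance between medium_stacked and blank_3 below 0.015 m and angle between the x axis of medium_stacked and the x axis of blank_3, either way round below 0.2 rad and angle between medium_stacked's own z axis and vertical below 0.1 rad and z of medium_stacked in the frame of blank_3 between 0.006 and 0.014 m) or (horizontal distance between medium_a and blank_3 below 0.015 m and angle between the x axis of medium_a and the x axis of blank_3, either way round below 0.2 rad and angle between medium_a's own z axis and vertical below 0.1 rad and z of medium_a in the frame of blank_3 between 0.006 and 0.014 m) or (horizontal distance between medium_b and blank_3 below 0.015 m and angle between the x axis of medium_b and the x axis of blank_3, either way round below 0.2 rad and angle between medium_b's own z axis and vertical below 0.1 rad and z of medium_b in the frame of blank_3 between 0.006 and 0.014 m)) and horizontal distance between small_top and large_base below 0.015 m and angle between the x axis of small_top and the x axis of large_base, either way round below 0.2 rad and angle between small_top's own z axis and vertical below 0.1 rad and z of small_top in the frame of large_base between 0.02 and 0.028 m and distance of each of large_base, large_spare, small_spare from where it was at the start of the episode below 0.03 m and linear speed of each of medium_stacked, medium_a, medium_b, small_top below 0.02 m/s); the robot touches nothing.
It fails at once if a large form or the spare small form is moved by more than 30 mm (distance of any of large_base, large_spare, small_spare from where it was at the start of the episode above 0.03 m).
It also fails if it takes over 109 s, if anything falls off the work surface, if the arm or the gripper's body presses on something with over 40 N, if the wrist force passes 120 N, or if a joint passes its speed limit or range.

### The arm

A 6-joint arm with a two-finger parallel gripper is mounted at the origin on the work surface. World frame = base frame: x ahead of the robot, y to its left, z up, the work surface at z = 0. Lengths are in mm, angles in rad, forces in N, time in s.
With the tool pointing down it reaches from about 325 to 775 mm from the base axis. Payload 9.3 kg.
Tool frame: the origin (TCP) lies between the finger pads; the fingertips stand 8 mm ahead of it and the grasp point (between the pads) lies 11 mm behind it; z points along the fingers, y is the line along which they close (so a half turn about z gives the same grasp; the last joint's range is limited). The gripper opens to 85 mm and grips with 20 to 120 N. Pads are 22 mm wide; open, the fingers measure 114 mm over their backs; the gripper's body (76 mm by 85 mm) begins 54 mm behind the grasp point. The pads swing forward as they close: fully open they stand 13 mm farther back than shut.
Start: joints at [1.075, 0.259, 0.021, 1.334, 0, 1.418], TCP at [184.87, 517.996, 239.279] pointing down, gripper open.
Joint ranges: [-3.04, 3.04], [-0.91, 1.82], [-1.04, 1.36], [-1.92, 1.95], [-1.52, 1.45], [-3.14, 3.14]. Speed limits (rad/s): [2.22, 2.22, 2.79, 3.14, 3.14, 3.14].

### API

Orientations are given as a 3x3 rotation matrix whose columns are the frame's x, y, z axes.
In Python, from bench import bot gives the robot as it stands. Calls block until the motion is done:
- bot.move_to(position, orientation): joint-space move of the TCP to a pose.
- bot.line_to(position, attitude=None, velocity=150, guard=None): straight line of the TCP; attitude=None keeps the orientation; velocity is the mean speed in mm/s. With guard (N) it stops when the force on the tool has changed by that much, and returns True; else False.
- bot.movej(angles): joint-space move.
- bot.command_gripper(opening): opening from 0.0 (shut) to 1.0 (fully open); the grip force is fixed at half the most; returns when the fingers have stopped.
- bot.wait(seconds).
- bot.solve_ik(position, orientation): joint angles nearest the present ones, or None.
- bot.snapshot(name): name is "scene" or "top" or "wrist"; returns the picture (420x560x3 uint8, red, green, blue); there is no depth.
- bot.camera_info(name): a dict with "vfov" (degrees; the focal length in pixels is half the picture's height over the tangent of half this angle, whatever the lens; pixels are square), "cx", "cy" (the principal point, pixels), "origin" and "rotation" of the camera in the world. Camera axes: x right, y down, z forward; pixel columns grow to the right and rows downward; lengths in mm; the calibration is good to about 2 mm. A picture is of the moment at which its call begins: read the wrist's pose just before it. camera_info takes no time and is no camera call; for the wrist camera it gives the pose at the moment of the call.
A pose or a line that the arm cannot do raises bot.PlanningError and nothing moves.
- bot.close_job(): hands the job in; it is judged then, once.
Readings, each from a call of its own:
- bot.read_time(): time.
- bot.read_qpos(): joint angles.
- bot.read_joint_vel(): joint speeds.
- bot.read_tau(): joint torques, N m.
- bot.read_eef_pos(): TCP position.
- bot.read_eef_rot(): TCP orientation.
- bot.read_wrist_force(): force on the tool from outside, world axes, zero at the start.
- bot.read_ft_torque(): the same for the moment, N m.
- bot.read_width(): opening from 0.0 (shut) to 1.0 (fully open).
- bot.read_grasp_force(): force on a finger pad.
Only numpy, scipy, OpenCV 4.12 (cv2) and the standard library are available. Lean on these libraries where they do the work, as an engineer would, in place of code of your own. Each camera call takes 0.05 s, during which the arm holds its last target. There are 200 camera calls.

## Working session

There is one attempt and no reset: what is moved stays moved. The work goes in short steps, each a Python script; the robot and the scene stay as the last script left them, time stands still between calls to the robot, and variables do not carry over. Pictures are saved under pics/ and viewed, at most 14 in all, crops included, and the job is handed in when it is done.

```bash
mkdir -p pics
python3 - <<'E'
from bench import bot
import cv2
for n in("top","scene"):
    cv2.imwrite(f"pics/{n}0.png",cv2.resize(bot.snapshot(n)[:,:,::-1],(800,600)))
    print(n,bot.camera_info(n))
print(bot.read_eef_rot())
E
```

```text
top {'vfov': 53.855129070325184, 'cx': 274.4960287048588, 'cy': 214.26833081446466, 'origin': array([ 362.40982623,   67.99237756, 1118.92795111]), 'rotation': array([[ 0.02897147, -0.99384071,  0.10696398],
       [-0.999526  , -0.02991832, -0.00725761],
       [ 0.0104131 , -0.10670301, -0.99423641]])}
scene {'vfov': 57.28298984513548, 'cx': 276.4401509592416, 'cy': 210.17362433770992, 'origin': array([ 901.1914607 , -500.22708071,  516.01212162]), 'rotation': array([[ 0.77404709,  0.33575928, -0.53676513],
       [ 0.63288387, -0.4338757 ,  0.64125649],
       [-0.01758153, -0.83607272, -0.54833685]])}
[[-9.41816285e-01  3.36127616e-01 -5.57472828e-04]
 [ 3.36128036e-01  9.41815702e-01 -1.06129176e-03]
 [ 1.68307194e-04 -1.18692411e-03 -9.99999281e-01]]
```

View pics/top0.png

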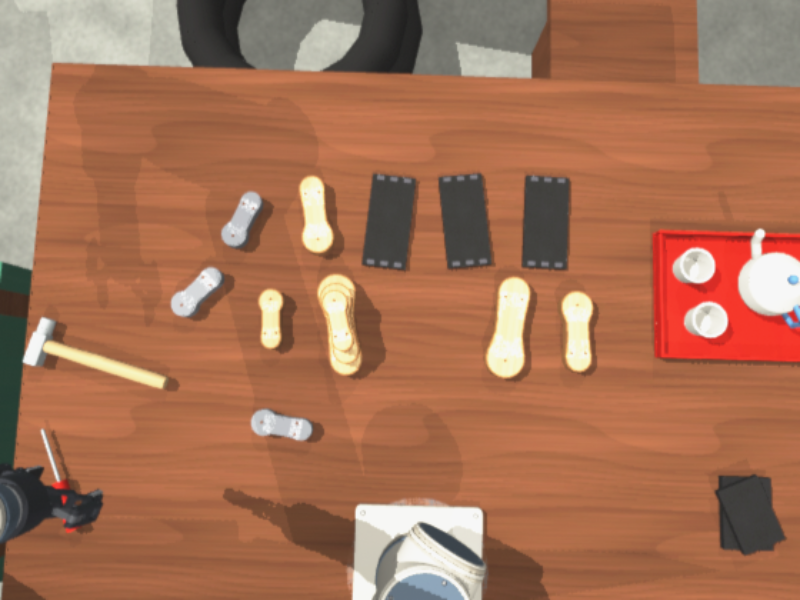

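View pics/scene0.png

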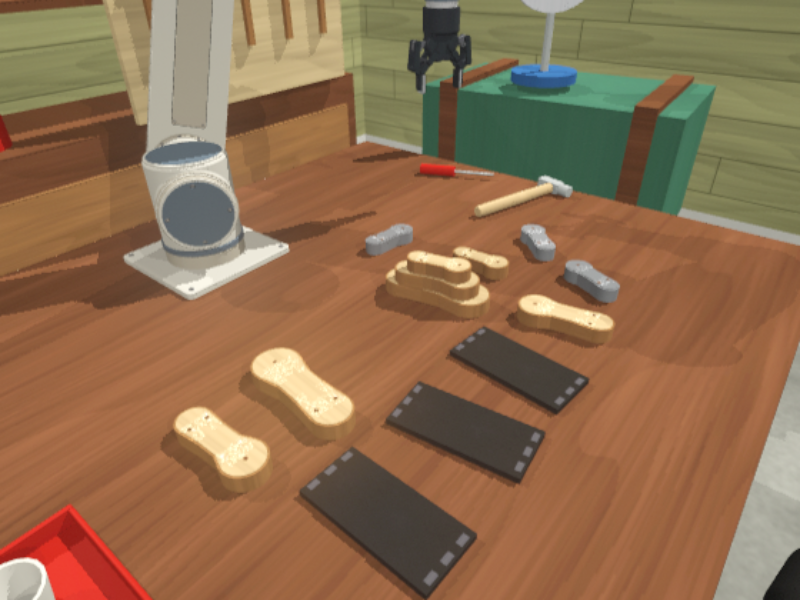

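The top view shows blanks at (390,220), (465,220) and (546,222), and lone mediums at (315,215) and (577,332). The stack is at (340,325), the large spare at (508,328) and the small spare at (270,318). The grey pieces are look-alikes. The scene view confirms all of this.

```bash
cat > h.py <<'E'
from bench import bot
import cv2, numpy as np
def project(uv,ci,z):
    f=210/np.tan(np.radians(ci['vfov'])/2)
    uv=np.asarray(uv,float).reshape(-1,2)
    d=np.c_[(uv[:,0]-ci['cx'])/f,(uv[:,1]-ci['cy'])/f,np.ones(len(uv))]@np.array(ci['rotation']).T
    o=np.array(ci['origin'])
    return (o+d*((z-o[2])/d[:,2])[:,None])[:,:2]
def rect(pts):
    "centre, length, width, angle of long axis in (-pi/2,pi/2]"
    c,(a,b),t=cv2.minAreaRect(pts.astype(np.float32))
    t=np.radians(t)
    if a<b: a,b,t=b,a,t+np.pi/2
    t=(t+np.pi/2)%np.pi-np.pi/2
    return np.array(c),a,b,t
def masks(img):
    hsv=cv2.cvtColor(img,cv2.COLOR_RGB2HSV)
    wood=cv2.inRange(hsv,(12,40,195),(30,170,255))
    black=cv2.inRange(hsv,(0,0,0),(179,110,75))
    k=np.ones((3,3),np.uint8)
    return wood,cv2.morphologyEx(black,cv2.MORPH_CLOSE,np.ones((7,7),np.uint8))
def find(mask,ci,z,amin):
    cs,_=cv2.findContours(mask,cv2.RETR_EXTERNAL,cv2.CHAIN_APPROX_NONE)
    out=[]
    for c in cs:
        if cv2.contourArea(c)<amin: continue
        out.append((rect(project(c,ci,z)),c.reshape(-1,2).mean(0)))
    return out
def down(t):
    "tool down, closing axis y across a piece whose length is along angle t (top pick of half turn by caller)"
    x=np.array([np.cos(t),np.sin(t),0]);z=np.array([0,0,-1.])
    return np.c_[x,np.cross(z,x),z]
def pose(p,t):
    "choose half turn giving smallest joint change"
    q0=np.array(bot.read_qpos());best=None
    for a in(t,t+np.pi):
        q=bot.solve_ik(list(p),down(a))
        if q is None: continue
        s=abs(np.array(q)-q0).max()+ .5*abs(q[5])
        if best is None or s<best[0]: best=(s,a,q)
    return best
E
python3 - <<'E'
from h import *
np.set_printoptions(precision=1,suppress=True)
img=bot.snapshot("top");ci=bot.camera_info("top")
w,b=masks(img)
cv2.imwrite("pics/m.png",np.hstack([w,b]))
for m,z,n in((w,24,'w'),(b,10,'b')):
    for r,px in find(m,ci,z,250):print(n,r[0],round(r[1]),round(r[2]),round(r[3],3),px)
print(bot.camera_info("wrist"), bot.read_eef_pos())
E
```

```text
w [358.  588.1] 234 25 1.298 [ 72.9 254.8]
w [ 446.2 -284.6] 149 56 -0.002 [404. 231.]
w [451.7 286.1] 109 43 0.049 [188.9 222.1]
w [ 449.5 -155.4] 191 70 -0.084 [356.2 228.9]
w [444.2 158.9] 189 71 0.122 [237.8 226.6]
w [652.7 211. ] 149 58 0.103 [219.7 149.7]
b [ 119.9 -604.5] 138 116 0.067 [522.3 359.1]
b [248.5 682.3] 417 183 0.099 [ 18.3 311.5]
b [511.1 773.5] 59 56 -1.566 [  9.8 195.6]
b [ 653.6 -229.2] 176 83 -0.032 [381.6 155.3]
b [644.3  71.6] 175 80 -0.091 [272.  155.3]
b [651.  -73.8] 177 81 0.123 [325. 154.]
b [1020.8  112. ] 190 150 -1.536 [266.4  27.8]
b [1014.   428.6] 158 134 0.157 [150.   22.4]
{'vfov': 67.96107907079069, 'cx': 277.5372626943632, 'cy': 213.45387403094176, 'origin': array([109.9, 544.5, 373.4]), 'rotation': array([[ 0.3,  0.9,  0.3],
       [ 0.9, -0.3, -0.1],
       [-0. ,  0.3, -1. ]])} [184.8 517.8 238.8]
```

View pics/m.png

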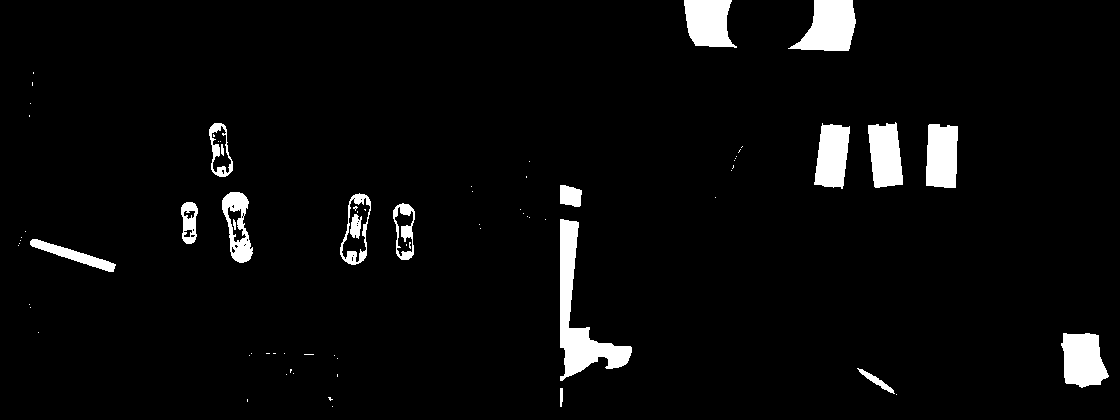

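Measured sizes match the specifications. Next I'll switch the angle estimate to image moments, since the taper biases minAreaRect, and look at the stack from the wrist camera.

```bash
cat >> h.py <<'E'
def rect(pts):
    p=pts.astype(np.float32); m=cv2.moments((p-p.mean(0)).reshape(-1,1,2))
    t=.5*np.arctan2(2*m['mu11'],m['mu20']-m['mu02'])
    R=np.array([[np.cos(t),-np.sin(t)],[np.sin(t),np.cos(t)]])
    q=p@R; lo,hi=q.min(0),q.max(0)
    return R@((lo+hi)/2),*(hi-lo),t
E
python3 - <<'E'
from h import *
import json
np.set_printoptions(precision=1,suppress=True)
img=bot.snapshot("top");ci=bot.camera_info("top")
w,b=masks(img)
for m,z,n in((w,24,'w'),(b,10,'b')):
    for r,px in find(m,ci,z,250):
        if 150<px[0]<420 and px[1]>100: print(n,r[0],round(r[1]),round(r[2]),round(r[3],3),px)
s,a,q=pose((444,159,260),0.1)
print(a,np.array(q)); bot.move_to([444,159,260],down(a))
ci=bot.camera_info("wrist");im=bot.snapshot("wrist")
np.save("w1.npy",im);json.dump({k:np.array(v).tolist() for k,v in ci.items()},open("w1.json","w"))
cv2.imwrite("pics/w1.png",cv2.resize(im[:,:,::-1],(800,600)));print(bot.read_time(),ci['origin'])
E
```

```text
w [ 446.3 -285.7] 149 57 0.024 [404. 231.]
w [451.8 286. ] 109 43 0.052 [188.9 222.1]
w [ 449.1 -158.2] 191 71 -0.13 [356.2 228.9]
w [444.8 155.9] 189 71 0.175 [237.8 226.6]
w [652.3 213.5] 149 59 0.161 [219.7 149.7]
b [ 653.6 -229.2] 176 83 -0.031 [381.6 155.3]
b [645.5  71.5] 178 81 -0.096 [271.9 155.4]
b [651.  -73.8] 177 81 0.121 [325.  154.4]
3.241592653589793 [ 0.2  0.1 -0.1  1.3  0.   0.1]
1.875 [364.8 151.9 394.6]
```

View pics/w1.png

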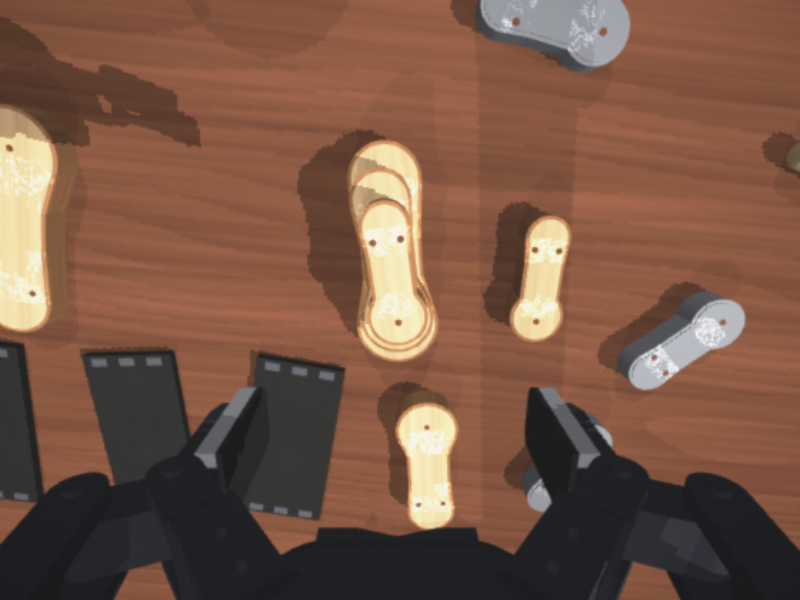

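The wrist view shows the stack centred near (390,250). The small form's ends are at about (385,200) and (398,343), with the medium and large outlines nested around it. I'll zoom in for accurate outlines.

Run:
```python
import numpy as np,cv2
im=np.load("w1.npy")[92:262,235:317]
big=cv2.resize(im[:,:,::-1],None,fx=3.5,fy=3.5,interpolation=cv2.INTER_CUBIC)
e=cv2.createCLAHE(3,(4,4)).apply(im[:,:,2])
e=cv2.cvtColor(cv2.resize(e,None,fx=3.5,fy=3.5,interpolation=cv2.INTER_CUBIC),cv2.COLOR_GRAY2BGR)
o=np.hstack([big,e])
for i in range(0,170,20):cv2.putText(o,str(92+i),(0,int(i*3.5)+5),0,.4,(0,0,255));cv2.line(o,(0,int(i*3.5)),(12,int(i*3.5)),(0,0,255))
for j in range(0,82,20):
    for k in(0,287):cv2.putText(o,str(235+j),(k+int(j*3.5),590),0,.4,(255,0,0));cv2.line(o,(k+int(j*3.5),575),(k+int(j*3.5),565),(255,0,0))
cv2.imwrite("pics/c1.png",o);print(o.shape)
```

```text
(595, 574, 3)
```

View pics/c1.png

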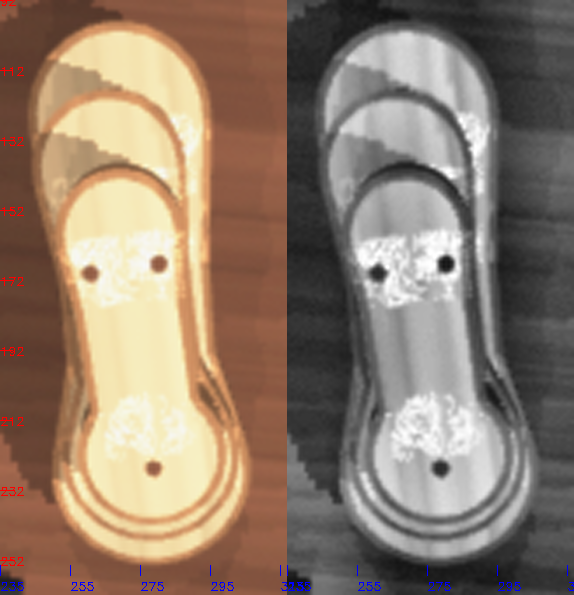

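The crop gives the circle outlines. Small: heel circle centre (124,230) r62, toe centre (152,447) r77. I read the medium and large outlines the same way and cast their ends at z=72, 48 and 24.

Run:
```python
from h import *
import json
np.set_printoptions(precision=1,suppress=True)
ci=json.load(open("w1.json"))
for n,h,rh,t,rt,z in(("S",(124,230),62,(152,447),77,72),("M",(112,164),74,(153,450),87,48),("L",(120,112),90,(152,464),96,24)):
    h,t=np.array(h,float),np.array(t,float);d=(t-h)/np.linalg.norm(t-h)
    P=project(np.array([h-rh*d,t+rt*d,h,t])/3.5+[235,92],ci,z)
    v=P[1]-P[0];v2=P[3]-P[2]
    print(n,P[:2].mean(0),np.linalg.norm(v),np.arctan2(v[1],v[0]),np.arctan2(v2[1],v2[0]))
w,b=masks(np.load("w1.npy"))
for r,px in find(w,ci,24,500):print(r[0],round(r[1]),round(r[2]),round(r[3],3),px)
```

```text
S [445.4 157.6] 111.65425701705502 0.22216522759509072 0.22216522759509066
M [442.4 155.6] 148.26059465662544 0.23565185292753568 0.23565185292753577
L [442.  156.3] 188.0966587974264 0.18605735405567111 0.18605735405567134
[649.1 211.9] 145 58 0.164 [299.5 325.1]
[449.  285.9] 109 43 0.052 [379.4 195.1]
[442.3 155.5] 188 70 0.175 [271.6 168.5]
[ 454.3 -148.9] 175 44 -0.181 [ 15.9 161.4]
```

```bash
cat >> h.py <<'E'
def over(xy,t,z=140):
    s,a,q=pose((*xy,z),t); bot.move_to([*xy,z],down(a)); return a
def pick(xy,t,zu):
    "zu: height of the piece's underside"
    bot.command_gripper(1.0) if bot.read_width()<.95 else None
    over(xy,t); bot.line_to([*xy,zu+30],velocity=250)
    g=bot.line_to([*xy,zu+12],velocity=60,guard=12)
    bot.command_gripper(0.0)
    print("pick guard",g,"width",round(bot.read_width(),3),"grip",np.round(bot.read_grasp_force(),1),"z",bot.read_eef_pos()[2].round(1))
    p=bot.read_eef_pos(); bot.line_to([p[0],p[1],140],velocity=200)
    print(" lifted width",round(bot.read_width(),3)); return p[2]-zu
def place(xy,t,zu,off):
    over(xy,t); bot.line_to([*xy,zu+off+12],velocity=200)
    g=bot.line_to([*xy,zu+off+.7],velocity=40,guard=8)
    print("place guard",g,"z",bot.read_eef_pos()[2].round(1),"want",round(zu+off,1))
    bot.command_gripper(1.0); bot.line_to([*xy,140],velocity=250)
E
python3 - <<'E'
from h import *
np.set_printoptions(precision=1,suppress=True)
o=pick((445.2,157.4),.222,48)
place((430,0),0,0,o)
print(bot.read_time())
ci=bot.camera_info("wrist");im=bot.snapshot("wrist")
cv2.imwrite("pics/w2.png",cv2.resize(im[:,:,::-1],(800,600)))
im=bot.snapshot("top");ct=bot.camera_info("top")
w,b=masks(im)
for r,px in find(w,ct,24,250):
    if 150<px[0]<450 and px[1]>100:print(r[0],round(r[1]),round(r[2]),round(r[3],3))
E
```

```text
pick guard False width 0.38 grip 60.2 z 60.4
 lifted width 0.379
place guard False z 13.1 want 12.4
7.4167
[ 445. -287.] 147 54 0.025
[451.6 287.2] 104 40 0.055
[ 464.8 -173.7] 153 37 -0.109
[445.3 156.2] 186 66 0.165
[653.2 212.7] 146 55 0.164
```

View pics/w2.png

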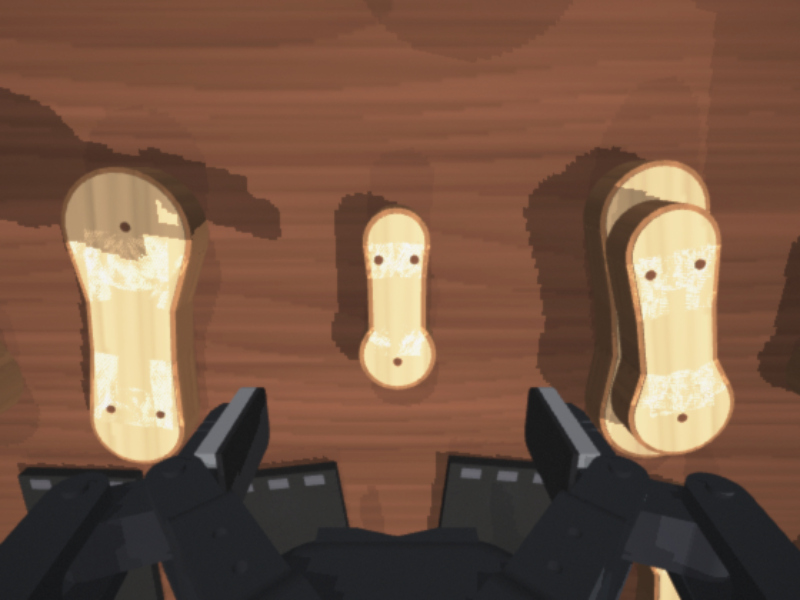

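The wrist view shows the small form laid flat at (398,298) and the medium exposed on the stack, its ends near (675,205) and (683,455). I'll cast those at z=48 and pick it.

Run:
```python
from h import *
np.set_printoptions(precision=1,suppress=True)
ci=bot.camera_info("wrist")
P=project(np.array([(674,205),(684,455),(397,207),(397.5,389)])/1.42857,ci,48)
v=P[1]-P[0];c=P[:2].mean(0);t=np.arctan2(v[1],v[0]);print("M",c,np.linalg.norm(v),t)
Q=project(np.array([(397,207),(397.5,389)])/1.42857,ci,24);print("S",Q.mean(0),Q[1]-Q[0])
c=(c+[442.4,155.6])/2;t=(t+.235)/2
o=pick(c,t,24)
place((645.5,71.5),-.096,10,o)
over((443,30),.1,260)
ci=bot.camera_info("wrist");im=bot.snapshot("wrist")
cv2.imwrite("pics/w3.png",cv2.resize(im[:,:,::-1],(800,600)))
w,b=masks(im)
for r,px in find(w,ci,24,500):print(r[0],round(r[1]),round(r[2]),round(r[3],3),px)
im=bot.snapshot("top");ct=bot.camera_info("top")
w,b=masks(im)
for r,px in find(w,ct,24,250):
    if 150<px[0]<450 and px[1]>100:print("top",r[0],round(r[1]),round(r[2]),round(r[3],3))
print(bot.read_time())
```

```text
M [442.6 155.1] 149.70629748567248 0.22511268340887666
S [428.6   1. ] [111.7   0.3]
pick guard False width 0.476 grip 61.3 z 36.5
 lifted width 0.479
place guard False z 23.1 want 22.5
[652.9  73.2] 151 57 -0.097 [293.1 328.4]
[449.5 286.7] 106 41 0.049 [482.5 205. ]
[429.6   0.3] 110 43 0.007 [253.7 167.2]
[442.2 155.3] 188 68 0.18 [379.3 187.1]
[ 445.4 -280.5] 140 48 -0.052 [ 13.6 159.4]
[ 452.4 -158.6] 175 69 -0.124 [119.4 165.6]
top [ 445. -287.] 141 54 0.026
top [451.7 286.2] 104 37 0.046
top [ 454.5 -161.1] 174 61 -0.101
top [445.3 155.7] 186 67 0.183
top [661.5  85.4] 132 54 -0.466
top [652.3 212.9] 144 54 0.161
14.4417
```

View pics/w3.png

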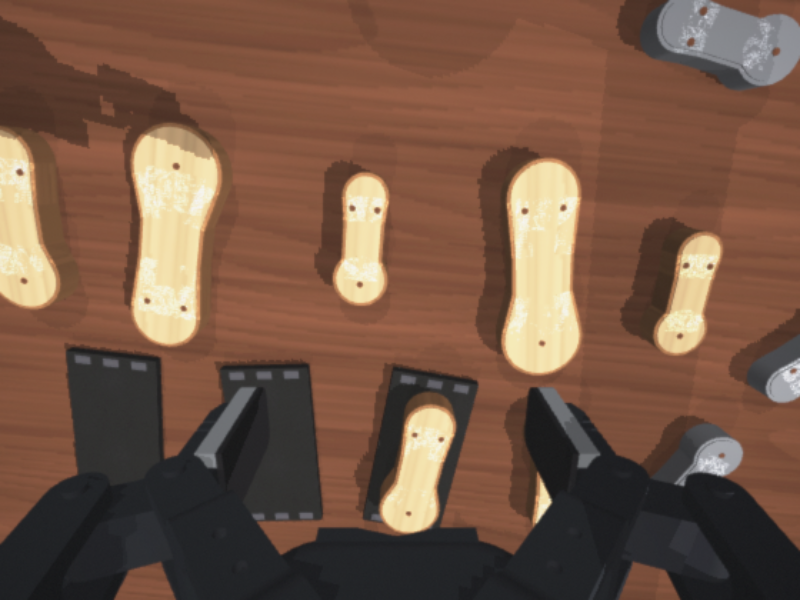

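The medium lies on blank_1 at (417,468); corrected to z=34 its centre is about x=645, as intended. The large form hasn't moved. Now the small form goes back, followed by the other two mediums.

Run:
```python
from h import *
np.set_printoptions(precision=1,suppress=True)
o=pick((429.6,.3),.0,0); place((443.5,155.6),.18,24,o)
o=pick((651.8,212.9),.161,0); place((651,-73.8),.121,10,o)
o=pick((446,-286),.024,0); place((653.6,-229.2),-.031,10,o)
bot.move_to([330,330,300],down(np.pi+.7))
for n in("top","scene"):
    im=bot.snapshot(n);cv2.imwrite(f"pics/{n}9.png",cv2.resize(im[:,:,::-1],(800,600)))
im=bot.snapshot("top");ci=bot.camera_info("top");w,b=masks(im)
for z in (24,34):
  for r,px in find(w,ci,z,250):
    if 150<px[0]<450 and px[1]>100:print(z,r[0],round(r[1]),round(r[2]),round(r[3],3),px)
print(bot.read_time())
```

```text
pick guard False width 0.381 grip 60.2 z 12.4
 lifted width 0.383
place guard False z 37.1 want 36.4
pick guard False width 0.474 grip 62.5 z 12.5
 lifted width 0.477
place guard False z 23.2 want 22.5
pick guard False width 0.476 grip 61.7 z 12.5
 lifted width 0.479
place guard False z 23.2 want 22.5
24 [451.7 286.2] 104 37 0.045 [188.9 222.3]
24 [ 449.3 -159.2] 186 67 -0.128 [356.2 229.1]
24 [445.2 156.5] 186 66 0.165 [238.3 227.3]
24 [ 655.3 -230.8] 147 55 -0.033 [383.6 153.1]
24 [654.5 -74.8] 146 55 0.127 [325.9 152.6]
24 [650.   71.9] 146 56 -0.094 [271.8 151.6]
34 [450.9 284.3] 103 37 0.045 [188.9 222.3]
34 [ 448.6 -157.1] 185 67 -0.128 [356.2 229.1]
34 [444.4 155.7] 184 65 0.165 [238.3 227.3]
34 [ 652.7 -228.1] 146 54 -0.033 [383.6 153.1]
34 [651.8 -73.5] 144 55 0.127 [325.9 152.6]
34 [647.4  71.9] 145 55 -0.094 [271.8 151.6]
35.8
```

View pics/top9.png

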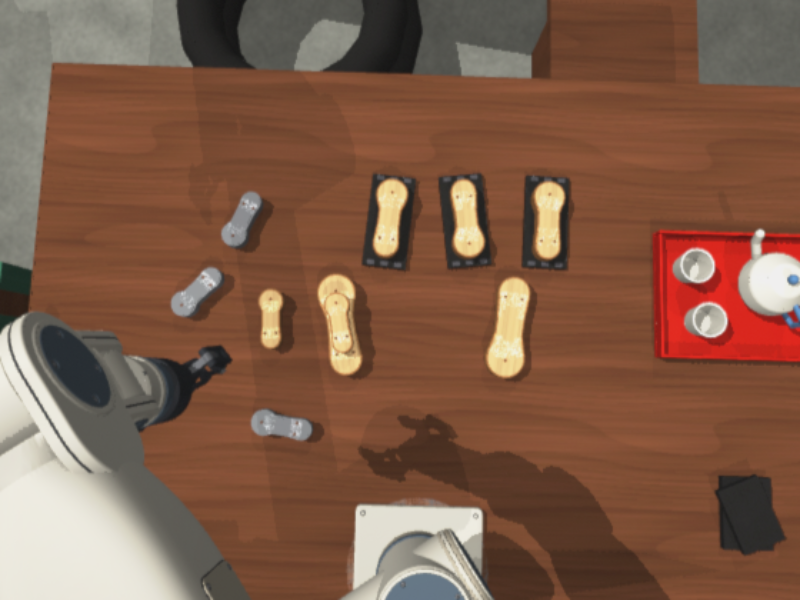

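View pics/scene9.png

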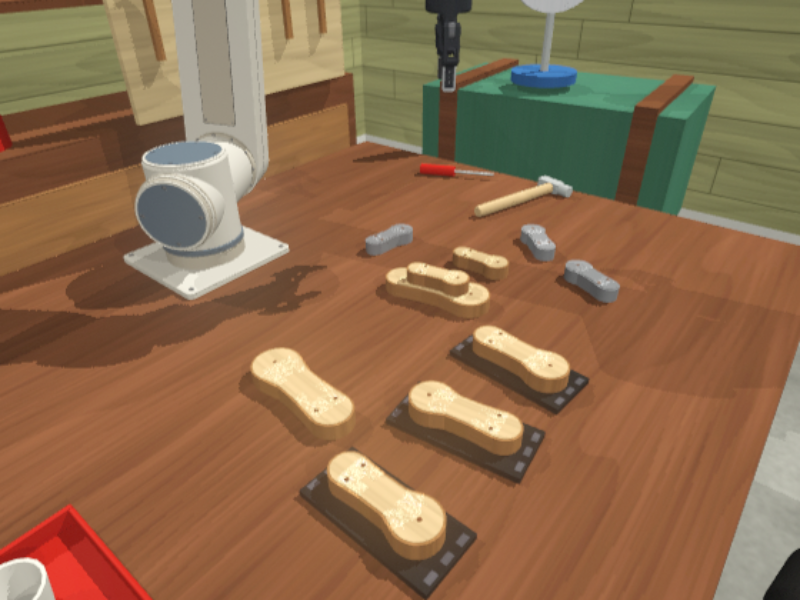

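The pictures show all three mediums flat and centred on the blanks, at about (390,218), (466,218) and (548,220). The small form lies along the large one at (340,322), and nothing else has moved. Handing in.

```bash
python3 -c "
from bench import bot
print(bot.close_job())"
```

```text
the job is handed in; nothing more can be done
None
```

I handed the job in at about 36 s: the three medium forms lie flat on the blanks, within about 2 mm of centre in the last top-camera check, and the small form is back along the stack's large form, checked by eye only; the verdict wasn't reported.

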